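Chase the clamp-screw thread of a vegetable slicer

ROBOT

A 6-joint arm with a two-finger parallel gripper is mounted at the origin on the work surface. World frame = base frame: x ahead of the robot, y to its left, z up, the work surface at z = 0. Lengths are in m, angles in rad, forces in N, time in s.
With the tool pointing down it reaches from about 0.35 to 0.775 m from the base axis. Payload 5.5 kg.
Tool frame: the origin (TCP) lies on the mounting face of the last link; the fingertips stand 173 mm ahead of it and the grasp point (between the pads) lies 155 mm ahead of it; z points along the fingers, y is the direction in which the jaws open and shut (so a half turn about z gives the same grasp; the last joint's range is limited). The gripper opens to 85 mm and grips with 20 to 120 N. Pads are 22 mm wide; open, the fingers measure 114 mm over their backs; the gripper's body (76 mm by 85 mm) begins 54 mm behind the grasp point. The pads swing forward as they close: fully open they stand 13 mm farther back than shut.
Start: joints at [1.085, 0.313, 0.046, 1.304, 0, 1.431], TCP at [0.195, 0.541, 0.405] pointing down, gripper open.
Joint ranges: [-2.76, 2.76], [-0.86, 1.69], [-1.03, 1.26], [-2.2, 2.34], [-1.47, 1.5], [-3.14, 3.14]. Speed limits (rad/s): [2.57, 2.57, 3.14, 3.14, 3.14, 3.14].

INTERFACE

Orientations are given as a unit quaternion [w, x, y, z].
In Python, from workcell import * gives the robot as it stands. The module is installed in compiled form; this text tells all that it offers.
- The arm moves only by the shell command python3 -m crank 'ROWS' [FORCE]. ROWS is JSON, a list of rows, each a list of 7 numbers: the shift along the tool's x, y, z in mm, then the turn, a rotation vector about the tool's x, y, z in degrees, then the opening, from 0 (shut) to 1 (fully open). A call has exactly 8 rows; each row shifts and turns the commanded pose from where the row before left it, along the tool's axes as they then stand; what a row does not reach is not made up. A row lasts 1/8 s, in which the tool goes at most 62.5 mm and 10.7 degrees, less where a joint would pass 70% of its speed; a pose out of reach is approached as far as the arm can. A call with a gripper value outside its range is refused whole. The fingers move at their own pace and stop on an object; FORCE is the grip in N (left out, the last holds). Time passes only in rows, so rows that do not move let the fingers close, or fill a call up. It gives the time, the measured TCP pose, the force and the opening at its end, in the units of the state.
- get_state(): the state, without advancing time (a new reading comes with each control period).
- read_camera(name): name is "scene" or "top"; returns the picture (400x640x3 uint8, blue, green, red); there is no depth.
- calibration(name): a dict with "fx", "fy", "cx", "cy" (pixels), "extrinsics" (4x4, takes a point from world to camera coordinates). Camera axes: x right, y down, z forward; pixel columns grow to the right and rows downward; lengths in m; the calibration is good to about 2 mm. A picture is of the moment at which its call begins. calibration takes no time and is no camera call.
- hand_in(): hands the job in, once; it reports no verdict.
The state is a dict: "clock": time; "joint_pos": joint angles; "qvel": joint speeds; "tau": joint torques, N m; "tcp_pos": TCP position; "orientation": TCP orientation; "wrist_force": force on the tool from outside, world axes, zero at the start; "ft_torque": the same for the moment, N m; "finger_gap": finger opening in m.
Only numpy, scipy, OpenCV 4.12 (cv2) and the standard library are available. Lean on these libraries where they do the work, as an engineer would, in place of code of your own. Each camera call takes 0.05 s, during which the arm holds its last target.

TASK

The clamp-screw thread on the slicer base is fouled, and a chasing tap has been started in its sloping boss. Turn the tap clockwise half a turn forward, then a quarter turn back; do that once more, then turn it on forward until its collar is down on the boss, and let go. Leave the jar, the spanner and the clamp knob where they are.

Things in the scene. Friction and masses are not known exactly. Their poses are not given: they have to be found in the camera images.
- slicer_base: Fixed white-painted casting, 130 mm wide, on a 200 x 150 mm steel foot plate on the table; origin on the table under the boss mouth, z up. Its white front face slopes 30 degrees, facing -x (robot's side) and up, and carries a steel boss 44 mm across and 15 mm proud. Behind it at x = +68 mm stands a low white drum, 96 mm across, 86 mm tall.
- boss_mouth (a point): Centre of the boss's end face, where the tap enters, 95 mm above the table. Its z axis is the tap's axis, pointing out of the hole: it leans 30 degrees from vertical towards the slicer's -x; its y axis is level. A small steel rib (16 x 4 mm) lies on the slope 42 mm uphill of the boss, in this frame's +x direction.
- tap_head (a point): Centre of the tap's square steel driving head, 24 x 24 mm and 44 mm tall along the tap's axis. z points out along the axis; x and y are square to the flats and turn with the tap. Below it come the cross bar (centreline 32 mm below this point) and the collar (30 mm across, 8 mm thick, underside 52 mm below). The thread holds the tap: it cannot tip or pull out, and stays where left.
- tap_ball (a point): Centre of the 18 mm steel ball on one end of the tap's cross bar, 55 mm from the tap's axis, in the head's +x direction. The 10 mm round bar runs through the axis to a plain end 50 mm out on the other side. It turns with the tap.
- tap (a joint): Turn of the tap in rad, growing clockwise seen from outside (forward, into the hole); 0 when the ball points at the rib. Starts within 0.25 of 0. One turn forward sinks the tap 4 mm. At 0 the collar stands 4 mm off the boss; at 6.28 it is down on the boss and the tap stops firmly. Turning takes about 0.25 N m, a little more when fast; backward it can go to -1.2 only.
- grease_jar_center (a point): Centre of a closed jar, 60 mm across and 70 mm tall, upright and loose on the table; the point is 35 mm above its foot. Leave alone.
- spanner_grip (a point): Middle of the handle of a loose steel spanner, 170 mm long, lying flat on the table. Leave alone.
- clamp_knob_center (a point): The slicer's removed clamp knob: black five-lobed knob about 55 mm across, standing on its head with a 16 mm steel stud up, 67 mm tall, loose; the point is 33 mm above its foot. Leave alone.
There are look-alikes about, which are no part of the job. Several things look just like the slicer_base: the one meant starts farthest from the robot's base.

How it is judged:
On the way, in this order (a step that is already met when the one before it is completed fails the run):
1. half a turn forward (value of joint tap between 2.6 and 4 rad), for 0.1 s.
2. a quarter turn back (value of joint tap between 0.9 and 2.05 rad), for 0.1 s.
3. half a turn forward again (value of joint tap between 4.2 and 5.5 rad), for 0.1 s.
4. a quarter turn back again (value of joint tap between 2.4 and 3.6 rad), for 0.1 s.
At the end, for the whole second after the job is handed in: After the two forward-and-back strokes the tap is turned home: within 0.18 rad (10 degrees) of its stop at one full turn, the collar down on the boss, and at rest (value of joint tap above 6.1 rad and velocity of joint tap between -0.05 and 0.05 rad/s); the robot touches nothing.
It fails at once if the jar was moved by more than 20 mm (distance of grease_jar_center from where it was at the start of the episode above 0.02 m).
It fails at once if the spanner was moved by more than 20 mm (distance of spanner_grip from where it was at the start of the episode above 0.02 m).
It fails at once if the clamp knob was moved by more than 20 mm (distance of clamp_knob_center from where it was at the start of the episode above 0.02 m).
It also fails if it takes over 72 s, if anything falls off the work surface, if the arm or the gripper's body presses on something with over 40 N, if the wrist force passes 120 N, or if a joint passes its speed limit or range.

## Working session

There is one attempt and no reset: what is moved stays moved. The work goes in short steps, Python scripts to look and compute and a shell command to move; the robot and the scene stay as the last step left them, time stands still between calls to the robot, and variables do not carry over. Pictures are saved under pics/ and viewed, and the job is handed in when it is done.

```bash
mkdir -p pics
python3 - <<'E'
from workcell import *
import cv2
s=get_state()
for k,v in s.items(): print(k,v)
for n in("scene","top"):
    cv2.imwrite(f"pics/{n}0.png",read_camera(n)); c=calibration(n); print(n,c)
E
```

```text
clock 0.0
joint_pos [1.08536324e+00 3.14007664e-01 4.49763382e-02 1.30355793e+00
 2.41257572e-05 1.43118056e+00]
qvel [ 1.87194891e-03 -1.61415261e-03 -6.71897920e-04 -1.56603929e-03
 -1.04624076e-03  4.99671157e-05]
tau [ 7.26192156e-04 -4.80623281e+01  2.98535782e+01  1.95620977e-02
 -1.99672172e-04  8.80238868e-07]
tcp_pos [0.19483248 0.54078812 0.40380335]
orientation [-2.87107620e-04  1.72048302e-01  9.85088107e-01 -8.49332876e-04]
wrist_force [-0.19376894 -0.67028741 -0.21795899]
ft_torque [0.02904548 0.00998012 0.00484538]
finger_gap 0.08538279724983691
scene {'fx': 426.4673850756651, 'fy': 426.4673850756651, 'cx': 313.6239713950056, 'cy': 199.39081240567384, 'extrinsics': array([[ 0.14129718,  0.98996352,  0.00270947, -0.03869882],
       [ 0.77165097, -0.10842216, -0.62673712, -0.27246948],
       [-0.62015311,  0.09064695, -0.77922605,  1.64549492],
       [ 0.        ,  0.        ,  0.        ,  1.        ]])}
top {'fx': 458.5736487148404, 'fy': 458.5736487148404, 'cx': 320.6556888918302, 'cy': 201.72334621998303, 'extrinsics': array([[ 0.01779824, -0.9994056 , -0.02952414,  0.00429458],
       [-0.99667846, -0.01538721, -0.07997049,  0.44438254],
       [ 0.07946866,  0.0308494 , -0.9963599 ,  1.13780271],
       [ 0.        ,  0.        ,  0.        ,  1.        ]])}
```

View pics/scene0.png

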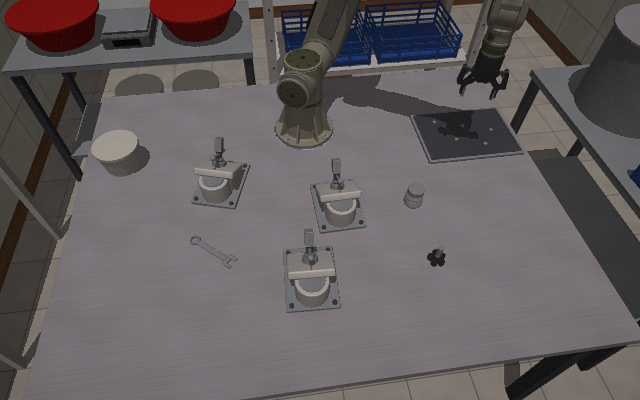

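View pics/top0.png

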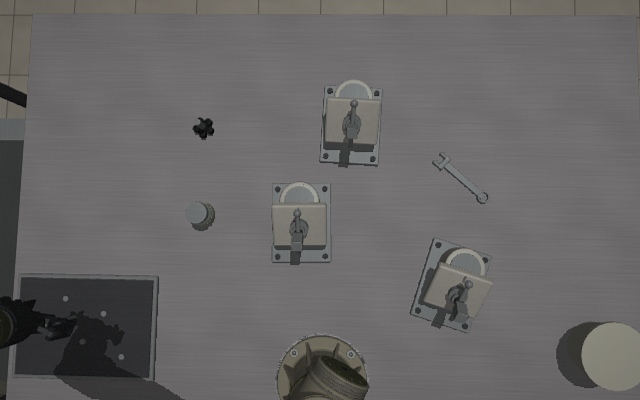

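Run:
```python
import cv2,numpy as np
a=cv2.imread("pics/top0.png")[70:180,300:400]; b=cv2.imread("pics/scene0.png")[220:315,270:355]
a=cv2.resize(a,None,fx=5,fy=5,interpolation=cv2.INTER_CUBIC); cv2.imwrite("pics/ctop.png",cv2.convertScaleAbs(a,alpha=1.4))
b=cv2.resize(b,None,fx=6,fy=6,interpolation=cv2.INTER_CUBIC); cv2.imwrite("pics/cscene.png",cv2.convertScaleAbs(b,alpha=1.4))
```

```text
(no output)
```

View pics/ctop.png

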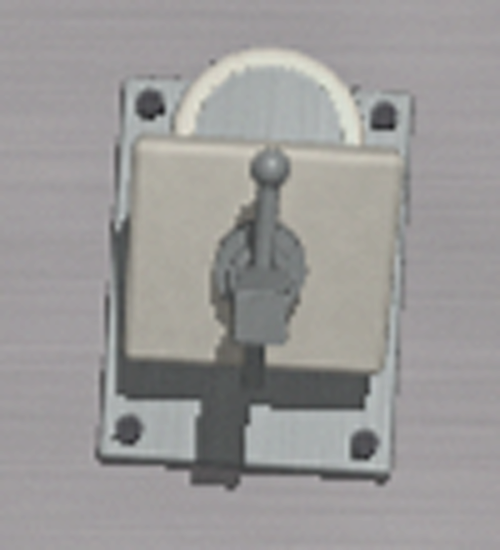

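View pics/cscene.png

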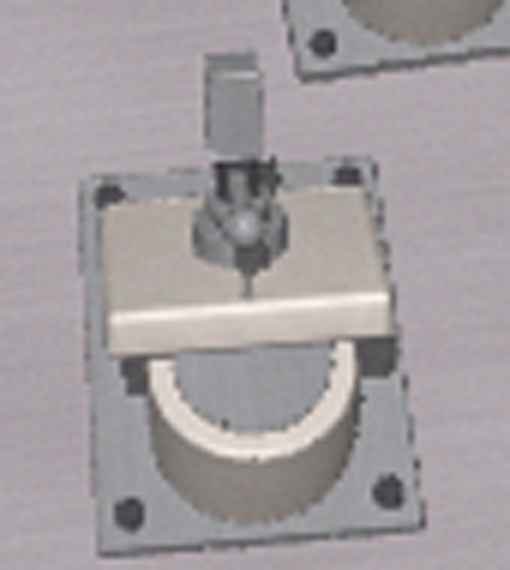

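```bash
cat > h.py <<'E'
from workcell import *
import numpy as np, cv2
def ray(n,px):
    c=calibration(n);E=c["extrinsics"];R,t=E[:3,:3],E[:3,3]
    d=R.T@np.array([(px[0]-c["cx"])/c["fx"],(px[1]-c["cy"])/c["fy"],1]);return -R.T@t,d/np.linalg.norm(d)
def plane(n,px,z):
    o,d=ray(n,px);return o+d*(z-o[2])/d[2]
def tri(pt,ps):
    A=np.zeros((3,3));b=np.zeros(3);rs=[ray("top",pt),ray("scene",ps)]
    for o,d in rs:
        P=np.eye(3)-np.outer(d,d);A+=P;b+=P@o
    x=np.linalg.solve(A,b);return x,[np.linalg.norm((np.eye(3)-np.outer(d,d))@(x-o))for o,d in rs]
def proj(n,p):
    c=calibration(n);E=c["extrinsics"];q=E[:3,:3]@p+E[:3,3];return np.array([c["fx"]*q[0]/q[2]+c["cx"],c["fy"]*q[1]/q[2]+c["cy"]])
E
python3 - <<'E'
from h import *
np.set_printoptions(precision=4,suppress=True)
T=lambda p:(p[0]/5+300-.4,p[1]/5+70-.4); S=lambda p:(p[0]/6+270-.4,p[1]/6+220-.4)
# order: far-left(+x,+y), far-right, near-right, near-left
t=[(150,104),(384,116),(364,444),(128,430)]; s=[(129,514),(388,492),(347,176),(108,195)]
s=[(129,514),(388,492),(347,176),(108,195)]
# scene camera faces robot? print planes to match
for a in t: print("top z=.01",plane("top",T(a),.01))
for a in s: print("scene z=.01",plane("scene",S(a),.01))
print("ball",tri(T((270,166)),S((245,228))))
print("drum")
E
```

```text
top z=.01 [ 0.734  -0.0061  0.01  ]
top z=.01 [ 0.7287 -0.1268  0.01  ]
top z=.01 [ 0.5576 -0.118   0.01  ]
top z=.01 [0.5634 0.0024 0.01  ]
scene z=.01 [ 0.7224 -0.1269  0.01  ]
scene z=.01 [ 0.7284 -0.0069  0.01  ]
scene z=.01 [0.5562 0.002  0.01  ]
scene z=.01 [ 0.5504 -0.1187  0.01  ]
ball (array([ 0.6606, -0.0636,  0.1466]), [np.float64(0.00041981370721187153), np.float64(0.0004198137072118923)])
drum
```

Run:
```python
from h import *
np.set_printoptions(precision=4,suppress=True)
T=lambda p:(p[0]/5+300-.4,p[1]/5+70-.4); S=lambda p:(p[0]/6+270-.4,p[1]/6+220-.4)
print("drum centre top",plane("top",T((270,48+99)),.086))
print("drum rim far",plane("top",T((268,48)),.086), "scene rim near", plane("scene",S((251,460)),.086))
print("boss centre", plane("top",T((260,262)),.095))
yaw=np.radians(-2.85)
c,s=np.cos(yaw),np.sin(yaw);Rz=np.array([[c,-s,0],[s,c,0],[0,0,1]])
O=np.array([.625,-.0617,0])
a=np.array([-.5,0,.866]);x=np.array([.866,0,.5]);y=np.array([0,1,0])
W=lambda p:O+Rz@p
m=np.array([0,0,.095])
it=lambda q:((q[0]-300+.4)*5,(q[1]-70+.4)*5); is_=lambda q:((q[0]-270+.4)*6,(q[1]-220+.4)*6)
for nm,p in [("mouth",m)]+[(f"head{i}{j}{k}",m+a*(.056+k*.022)+x*i*.012+y*j*.012) for k in(1,-1) for i in(1,-1) for j in (1,-1)]+[("ball",m+a*.024+x*.055),("end",m+a*.024-x*.05)]+[("b%d"%d,m+x*.022*np.cos(np.radians(d))+y*.022*np.sin(np.radians(d))) for d in (0,90,180,270)]:
    w=W(p);print(nm,w,np.round(it(proj("top",w))),np.round(is_(proj("scene",w))))
```

```text
drum centre top [ 0.6883 -0.0654  0.086 ]
drum rim far [ 0.7372 -0.0638  0.086 ] scene rim near [ 0.7403 -0.0726  0.086 ]
boss centre [ 0.6295 -0.061   0.095 ]
mouth [ 0.625  -0.0617  0.095 ] [261. 271.] [240. 220.]
head111 [ 0.597  -0.0483  0.1685] [237. 292.] [260.  76.]
head1-11 [ 0.5958 -0.0723  0.1685] [291. 295.] [207.  80.]
head-111 [ 0.5763 -0.0473  0.1565] [233. 344.] [256.  53.]
head-1-11 [ 0.5751 -0.0712  0.1565] [287. 347.] [203.  57.]
head11-1 [ 0.619  -0.0494  0.1304] [237. 265.] [265. 164.]
head1-1-1 [ 0.6178 -0.0734  0.1304] [290. 268.] [212. 168.]
head-11-1 [ 0.5982 -0.0484  0.1184] [234. 315.] [260. 140.]
head-1-1-1 [ 0.597  -0.0723  0.1184] [285. 318.] [208. 144.]
ball [ 0.6606 -0.0635  0.1433] [270. 168.] [246. 232.]
end [ 0.5698 -0.059   0.0908] [254. 388.] [230. 124.]
b0 [ 0.644  -0.0626  0.106 ] [265. 226.] [243. 243.]
b90 [ 0.6261 -0.0397  0.095 ] [215. 269.] [287. 216.]
b180 [ 0.606  -0.0608  0.084 ] [258. 316.] [236. 197.]
b270 [ 0.6239 -0.0837  0.095 ] [308. 274.] [192. 223.]
```

```bash
cat >> h.py <<'E'
from scipy.spatial.transform import Rotation as Ro
np.set_printoptions(precision=3,suppress=True)
yaw=np.radians(-2.85)
c,s=np.cos(yaw),np.sin(yaw);Rz=np.array([[c,-s,0],[s,c,0],[0,0,1]])
O=np.array([.625,-.0617,0])
a=Rz@np.array([-.5,0,.75**.5]);X=Rz@np.array([.75**.5,0,.5]);Y=Rz@np.array([0,1,0])
mouth=O+np.array([0,0,.095])
def goal(d,tap,q):
    # tool pose: grasp point d m above mouth along axis; tool y along tap direction; tap angle cw (rad); q quarter offset deg
    th=-(tap+np.radians(q)) # angle ccw about a
    y=np.cos(th)*X+np.sin(th)*Y   # tool y at th (tap +x dir when q=0)
    z=-a;x=np.cross(y,z)
    return mouth+a*(d+.155),np.column_stack([x,y,z])
def cur():
    st=get_state();q=st["orientation"];return np.array(st["tcp_pos"]),Ro.from_quat([q[1],q[2],q[3],q[0]]).as_matrix(),st
def delta(P,R):
    p,r,st=cur();dp=r.T@(P-p)*1000;rv=Ro.from_matrix(r.T@R).as_rotvec(degrees=True)
    sw=np.cross([0,0,1],r.T@R[:,2]);ang=np.degrees(np.arctan2(np.linalg.norm(sw),(r.T@R[:,2])[2]))
    sw=sw/max(1e-9,np.linalg.norm(sw))*ang
    tw=Ro.from_matrix((r@Ro.from_rotvec(sw,degrees=True).as_matrix()).T@R).as_rotvec(degrees=True)
    print("shift mm",dp,"rotvec",rv,"swing",sw,"twist",tw)
    print("clock",st["clock"],"j",np.array(st["joint_pos"]),"F",np.array(st["wrist_force"]),"M",np.array(st["ft_torque"]),"gap",st["finger_gap"])
E
python3 - <<'E'
from h import *
delta(*goal(.056+.10,0,180))
E
```

```text
shift mm [-460.204 -466.337   40.207] rotvec [  20.621  -28.01  -104.16 ] swing [ -8.838 -28.711   0.   ] twist [  -0.     -0.   -106.94]
clock 0.1 j [1.085 0.314 0.045 1.304 0.    1.431] F [ 0.147 -0.968  0.061] M [-0.007 -0.09  -0.004] gap 0.08520029602604884
```

```bash
python3 -m crank '[[-38,-39,0,0,0,0,1],[-38,-39,0,0,0,0,1],[-38,-39,0,0,0,0,1],[-38,-39,0,0,0,0,1],[-38,-39,0,0,0,0,1],[-38,-39,0,0,0,0,1],[-38,-39,0,0,0,0,1],[-38,-39,0,0,0,0,1]]' 60
python3 -m crank '[[-38,-39,0,0,0,0,1],[-38,-39,0,0,0,0,1],[-38,-39,0,0,0,0,1],[-38,-39,0,0,0,0,1],[0,0,0,-2.2,-7.2,0,1],[0,0,0,-2.2,-7.2,0,1],[0,0,0,-2.2,-7.2,0,1],[0,0,0,-2.2,-7.2,0,1]]'
python3 - <<'E'
from h import *
delta(*goal(.056+.10,0,180))
E
```

```text
clock: 1.1
tcp_pos: [0.3754, 0.1427, 0.4046]
orientation: [0.0, 0.172, 0.985, 0.0]
wrist_force: [1.0, 0.4, -0.8]
finger_gap: 0.0853
clock: 2.1
tcp_pos: [0.465, -0.0539, 0.4044]
orientation: [0.259, 0.166, 0.951, 0.032]
wrist_force: [-0.3, -0.5, -1.0]
finger_gap: 0.0854
shift mm [15.523 -4.564 36.953] rotvec [  -0.198    0.304 -106.981] swing [ 0.109  0.293 -0.   ] twist [   0.       0.    -106.982]
clock 2.1 j [-0.325 -0.137 -0.543  0.653  0.138  0.057] F [-0.328 -0.478 -1.013] M [ 0.028  0.446 -0.005] gap 0.08535775126813634
```

```bash
python3 -m crank '[[15.5,-4.6,0,0.1,0.3,0,1],[0,0,0,0,0,-10.6,1],[0,0,0,0,0,-10.6,1],[0,0,0,0,0,-10.6,1],[0,0,0,0,0,-10.6,1],[0,0,0,0,0,-10.6,1],[0,0,0,0,0,-10.6,1],[0,0,0,0,0,-10.6,1]]'
python3 -m crank '[[0,0,0,0,0,-10.6,1],[0,0,0,0,0,-10.6,1],[0,0,0,0,0,-10.6,1],[0,0,0,0,0,-1,1],[0,0,37,0,0,0,1],[0,0,20,0,0,0,1],[0,0,0,0,0,0,1],[0,0,0,0,0,0,1]]'
python3 - <<'E'
from h import *
delta(*goal(.056+.006,0,180))
for n in("scene","top"):
    im=read_camera(n); u,v=[int(k) for k in proj(n,mouth+a*.08)]
    im=im[max(0,v-80):v+80,u-80:u+80]; cv2.imwrite(f"pics/a_{n}.png",cv2.convertScaleAbs(cv2.resize(im,None,fx=3.7,fy=3.7,interpolation=cv2.INTER_CUBIC),alpha=1.4))
E
```

```text
clock: 3.1
tcp_pos: [0.4504, -0.0529, 0.3955]
orientation: [0.22, -0.444, 0.859, -0.128]
wrist_force: [-0.2, 0.6, -0.9]
finger_gap: 0.0855
clock: 4.1
tcp_pos: [0.4795, -0.0545, 0.3475]
orientation: [0.177, -0.666, 0.7, -0.186]
wrist_force: [-0.6, 0.9, -0.1]
finger_gap: 0.0853
shift mm [ 0.014 -0.257 74.509] rotvec [ 0.241  0.013 -0.04 ] swing [ 0.241  0.013 -0.   ] twist [-0.    0.   -0.04]
clock 4.1 j [-0.314 -0.062 -0.622  0.507  0.13  -1.801] F [-0.647  0.938 -0.14 ] M [ 0.026  0.443 -0.027] gap 0.0852577877502261
```

View pics/a_scene.png

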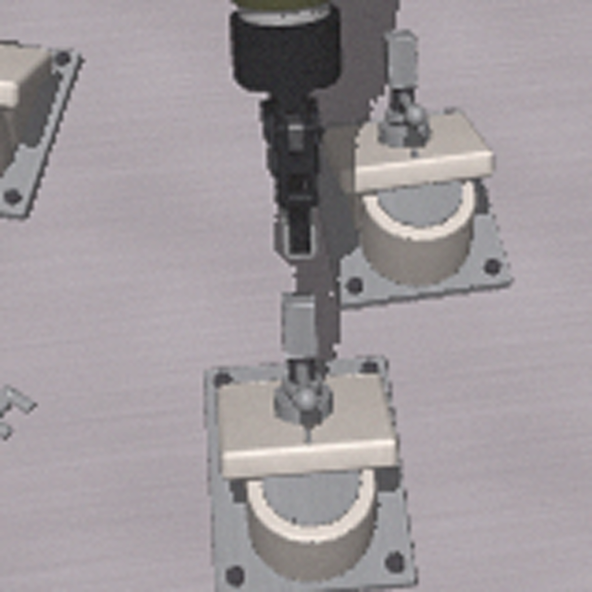

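View pics/a_top.png

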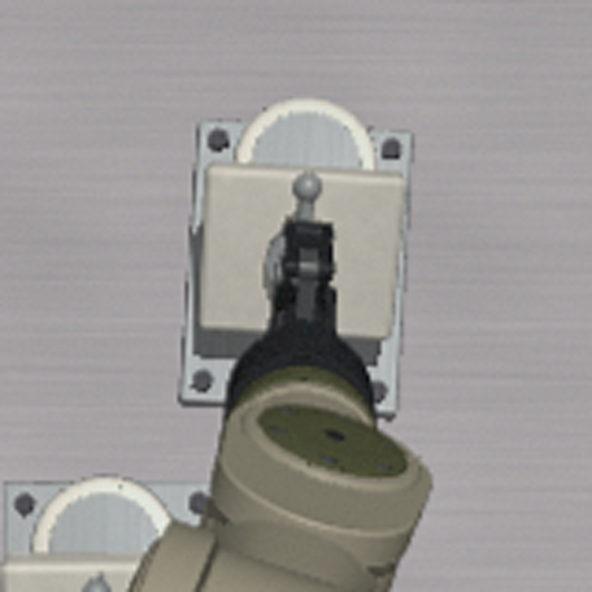

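The gripper (scene crop x≈298) sits in line with the tap head (298, 320), and the ball (top crop 307,186) points at the rib. I'll move down and close.

```bash
python3 -m crank '[[0,0,14,0.2,0,0,1],[0,0,15,0,0,0,1],[0,0,15,0,0,0,1],[0,0,15,0,0,0,1],[0,0,15,0,0,0,1],[0,0,0,0,0,0,1],[0,0,0,0,0,0,0.6],[0,0,0,0,0,0,0.4]]' 40
python3 -c "
from h import *
delta(*goal(.062,0,180))"
python3 -m crank '[[0,0,0,0,0,0,0.2],[0,0,0,0,0,0,0.2],[0,0,0,0,0,0,0.1],[0,0,0,0,0,0,0],[0,0,0,0,0,0,0],[0,0,0,0,0,0,0],[0,0,0,0,0,0,0],[0,0,0,0,0,0,0]]' 40
python3 - <<'E'
from h import *
delta(*goal(.056+.006,0,180))
for n in("scene","top"):
    im=read_camera(n); u,v=[int(k) for k in proj(n,mouth+a*.06)]
    im=im[max(0,v-50):v+50,u-50:u+50]; cv2.imwrite(f"pics/b_{n}.png",cv2.convertScaleAbs(cv2.resize(im,None,fx=5.5,fy=5.5,interpolation=cv2.INTER_CUBIC),alpha=1.4))
E
```

```text
clock: 5.2
tcp_pos: [0.5167, -0.0563, 0.2836]
orientation: [0.179, -0.666, 0.699, -0.188]
wrist_force: [0.2, -0.4, 0.6]
finger_gap: 0.0517
shift mm [-0.012  0.346  0.549] rotvec [-0.055 -0.002  0.038] swing [-0.055 -0.002  0.   ] twist [-0.     0.     0.038]
clock 5.2 j [-0.293  0.077 -0.66   0.321  0.121 -1.783] F [ 0.223 -0.426  0.57 ] M [ 0.01   0.429 -0.031] gap 0.051737253876459985
clock: 6.2
tcp_pos: [0.5163, -0.0563, 0.2835]
orientation: [0.178, -0.666, 0.7, -0.188]
wrist_force: [-6.3, -0.5, 5.8]
finger_gap: 0.0241
shift mm [0.002 0.013 0.613] rotvec [-0.023 -0.004  0.022] swing [-0.023 -0.004  0.   ] twist [ 0.    -0.     0.022]
clock 6.2 j [-0.293  0.077 -0.661  0.322  0.121 -1.783] F [-6.326 -0.465  5.812] M [ 0.123  0.852 -0.074] gap 0.024081335709674617
```

View pics/b_scene.png

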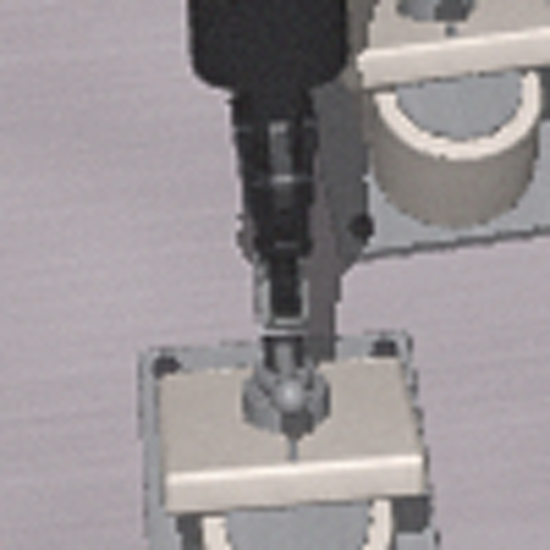

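View pics/b_top.png

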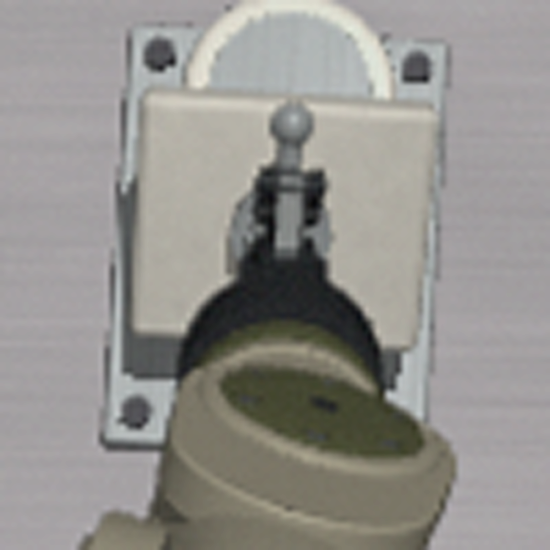

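Gap 24.1 mm, low side force: it is squarely gripped. Now turn forward.

```bash
python3 -m crank '[[0,0,0,0,0,0,0],[0,0,0.1,0,0,8,0],[0,0,0.1,0,0,8,0],[0,0,0.1,0,0,8,0],[0,0,0.1,0,0,8,0],[0,0,0.1,0,0,8,0],[0,0,0,0,0,0,0],[0,0,0,0,0,0,0]]' 60
python3 - <<'E'
from h import *
delta(*goal(.056+.006-.004*40/360,np.radians(40),180))
E
```

```text
clock: 7.3
tcp_pos: [0.5168, -0.0565, 0.2833]
orientation: [0.232, -0.386, 0.885, -0.116]
wrist_force: [-5.0, -0.4, 6.3]
finger_gap: 0.0231
shift mm [0.077 0.401 0.65 ] rotvec [-0.075  0.011  0.009] swing [-0.075  0.011  0.   ] twist [-0.     0.     0.009]
clock 7.3 j [-0.293  0.078 -0.661  0.32   0.12  -1.084] F [-5.011 -0.409  6.337] M [-0.017  0.734 -0.269] gap 0.023082019567191685
```

```bash
python3 -m crank '[[0,0,0.1,0,0,8,0],[0,0,0.1,0,0,8,0],[0,0,0.1,0,0,8,0],[0,0,0.1,0,0,8,0],[0,0,0.1,0,0,8,0],[0,0,0.1,0,0,8,0],[0,0,0.1,0,0,8,0],[0,0,0.1,0,0,8,0]]'
python3 -m crank '[[0,0,0.1,0,0,8,0],[0,0,0.1,0,0,8,0],[0,0,0.1,0,0,8,0],[0,0,0.1,0,0,8,0],[0,0,0.1,0,0,8,0],[0,0,0.1,0,0,8,0],[0,0,0.1,0,0,8,0],[0,0,0.1,0,0,8,0]]'
python3 -m crank '[[0,0,0,0,0,4,0],[0,0,0,0,0,0,0],[0,0,0,0,0,0,0],[0,0,0,0,0,0,0],[0,0,0,0,0,0,0],[0,0,0,0,0,0,0],[0,0,0,0,0,0,0],[0,0,0,0,0,0,0]]'
python3 - <<'E'
from h import *
delta(*goal(.056+.006-.004*172/360,np.radians(172),180))
th=np.radians(172)
for n in("scene","top"):
    im=read_camera(n); u,v=[int(k) for k in proj(n,mouth+a*.06)]
    b=proj(n,mouth+a*.022+.055*(np.cos(th)*X-np.sin(th)*Y)); print(n,"pred ball crop",((b-[u-50,v-50])+.5)*5.5)
    im=im[max(0,v-50):v+50,u-50:u+50]; cv2.imwrite(f"pics/c_{n}.png",cv2.convertScaleAbs(cv2.resize(im,None,fx=5.5,fy=5.5,interpolation=cv2.INTER_CUBIC),alpha=1.4))
E
```

```text
clock: 8.3
tcp_pos: [0.5172, -0.057, 0.2827]
orientation: [0.258, 0.144, 0.955, 0.024]
wrist_force: [-4.5, -3.6, 6.7]
finger_gap: 0.0235
clock: 9.3
tcp_pos: [0.5171, -0.0572, 0.2818]
orientation: [0.206, 0.628, 0.734, 0.157]
wrist_force: [-9.4, -3.9, 8.1]
finger_gap: 0.0234
clock: 10.3
tcp_pos: [0.5171, -0.0573, 0.2817]
orientation: [0.2, 0.652, 0.713, 0.163]
wrist_force: [-8.6, -4.4, 8.9]
finger_gap: 0.0234
shift mm [0.896 0.271 0.609] rotvec [-0.047  0.204 -0.019] swing [-0.047  0.204  0.   ] twist [-0.     0.    -0.019]
clock 10.3 j [-0.294  0.081 -0.661  0.317  0.117  1.219] F [-8.597 -4.377  8.934] M [-0.799  1.327 -0.495] gap 0.023446250830282345
scene pred ball crop [262.171 302.177]
top pred ball crop [291.162 375.9  ]
```

View pics/c_scene.png

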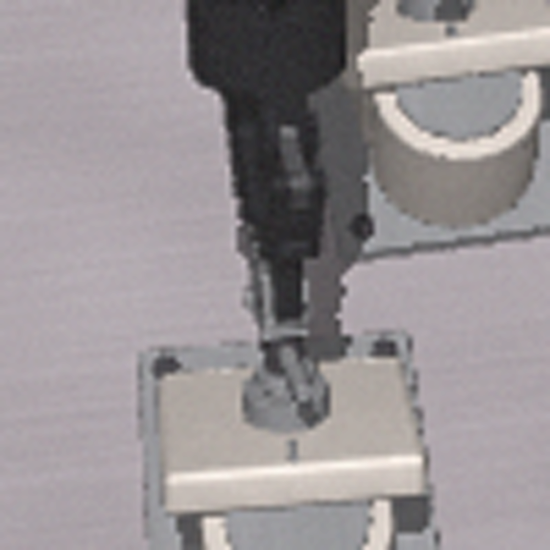

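View pics/c_top.png

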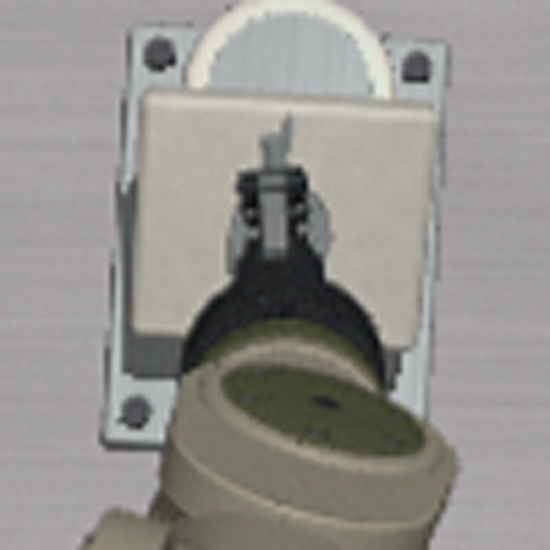

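```bash
cat >> h.py <<'E'
def ang(n,px,h):
    o,d=ray(n,px);P=o+d*(((mouth+a*h)-o)@a)/(d@a);v=P-mouth-a*h
    return np.degrees(np.arctan2(-v@Y,v@X)),np.hypot(v@X,v@Y)*1000
def crop(n,name,f=5.5,r=50):
    im=read_camera(n); u,v=[int(k) for k in proj(n,mouth+a*.06)]
    im=im[max(0,v-r):v+r,u-r:u+r]; cv2.imwrite(f"pics/{name}_{n}.png",cv2.convertScaleAbs(cv2.resize(im,None,fx=f,fy=f,interpolation=cv2.INTER_CUBIC),alpha=1.6))
def uncrop(n,q,f=5.5,r=50):
    u,v=[int(k) for k in proj(n,mouth+a*.06)];return (q[0]/f-.4+u-r,q[1]/f-.4+v-r)
E
python3 - <<'E'
from h import *
for n,q in (("top",(270,137)),("scene",(311,410))): print(ang(n,uncrop(n,q),.022))
for n in("top","scene"):
  for t in (172,160,150):
    th=np.radians(t);b=proj(n,mouth+a*.022-.05*(np.cos(th)*X-np.sin(th)*Y));u,v=[int(k) for k in proj(n,mouth+a*.06)]
    print(n,t,(b-[u-50,v-50]+.4)*5.5)
E
python3 -c "
import cv2
for n in('top','scene'):
    im=cv2.imread(f'pics/c_{n}.png')
    y,x=(90,200) if n=='top' else (300,200)
    cv2.imwrite(f'pics/cc_{n}.png',cv2.resize(im[y:y+180,x:x+180],None,fx=3,fy=3))"
```

```text
(np.float64(-10.013093405548068), np.float64(49.612561218661305))
(np.float64(-7.672691154886396), np.float64(63.47551045450732))
top 172 [274.116 135.667]
top 160 [249.363 140.283]
top 150 [229.869 147.934]
scene 172 [305.559 396.526]
scene 160 [326.147 392.323]
scene 150 [341.772 387.349]
```

View pics/cc_scene.png

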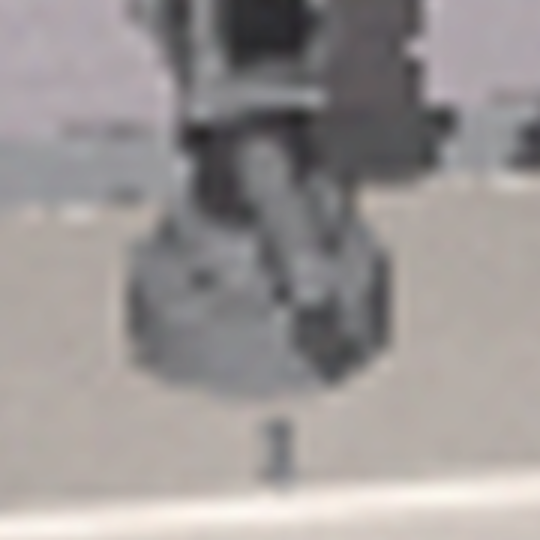

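View pics/cc_top.png

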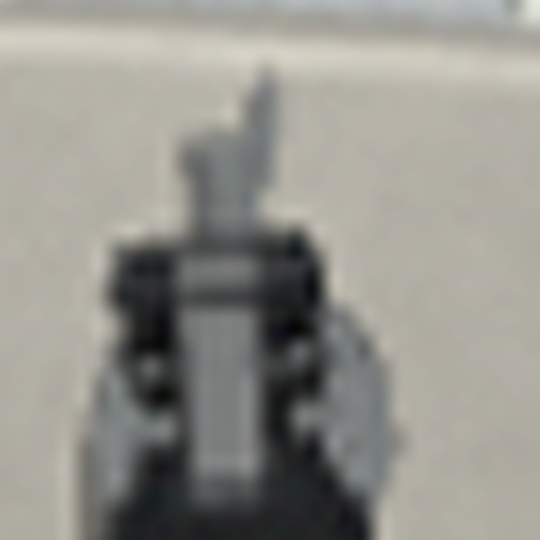

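Bar end at the spot predicted for 172° (scene crop 302,397; top 273,137), so there's no slip. Now back a quarter turn.

```bash
python3 -m crank '[[0,0,-0.1,0,0,-8,0],[0,0,-0.1,0,0,-8,0],[0,0,-0.1,0,0,-8,0],[0,0,-0.1,0,0,-8,0],[0,0,-0.1,0,0,-8,0],[0,0,-0.1,0,0,-8,0],[0,0,-0.1,0,0,-8,0],[0,0,-0.1,0,0,-8,0]]'
python3 -m crank '[[0,0,-0.1,0,0,-8,0],[0,0,-0.1,0,0,-8,0],[0,0,-0.1,0,0,-8,0],[0,0,0,0,0,0,0],[0,0,0,0,0,0,0],[0,0,0,0,0,0,0],[0,0,0,0,0,0,0],[0,0,0,0,0,0,0]]'
python3 - <<'E'
from h import *
delta(*goal(.056+.006-.004*84/360,np.radians(84),180))
crop("scene","d");crop("top","d")
for n in("top","scene"):
  for t in (84,):
    th=np.radians(t);b=proj(n,mouth+a*.023+.055*(np.cos(th)*X-np.sin(th)*Y));u,v=[int(k) for k in proj(n,mouth+a*.06)]
    print(n,t,(b-[u-50,v-50]+.4)*5.5)
E
```

```text
clock: 11.4
tcp_pos: [0.5172, -0.0571, 0.2826]
orientation: [0.257, 0.173, 0.95, 0.032]
wrist_force: [-5.7, -2.5, 6.7]
finger_gap: 0.0232
clock: 12.4
tcp_pos: [0.5172, -0.0569, 0.2829]
orientation: [0.259, -0.027, 0.965, -0.021]
wrist_force: [-5.0, -1.0, 5.5]
finger_gap: 0.0232
shift mm [0.446 0.581 0.65 ] rotvec [-0.128  0.059  0.042] swing [-0.128  0.059  0.   ] twist [-0.     0.     0.042]
clock 12.4 j [-0.293  0.079 -0.66   0.319  0.119 -0.317] F [-5.023 -0.999  5.541] M [-0.574  0.712 -0.145] gap 0.023211734593958273
top 84 [412.537 247.376]
scene 84 [174.393 361.522]
```

View pics/d_scene.png

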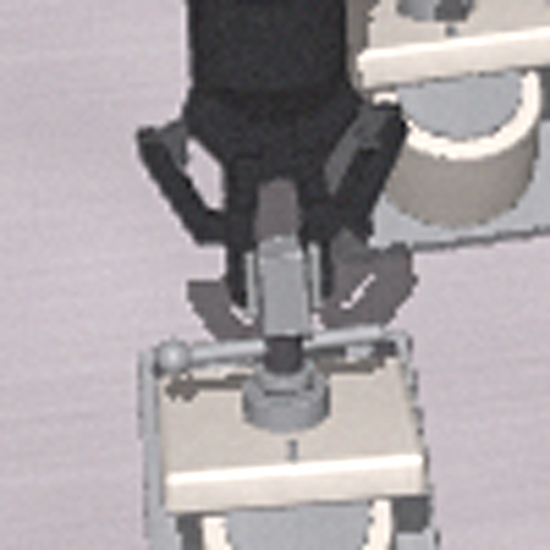

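View pics/d_top.png

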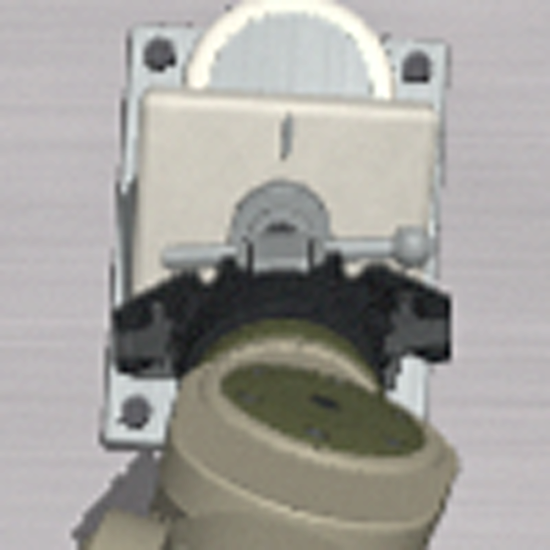

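Ball at scene (172,357), top (410,245): this matches 84° (1.47 rad). Forward again by 180°.

```bash
python3 -m crank '[[0,0,0.1,0,0,8,0],[0,0,0.1,0,0,8,0],[0,0,0.1,0,0,8,0],[0,0,0.1,0,0,8,0],[0,0,0.1,0,0,8,0],[0,0,0.1,0,0,8,0],[0,0,0.1,0,0,8,0],[0,0,0.1,0,0,8,0]]'
python3 -m crank '[[0,0,0.1,0,0,8,0],[0,0,0.1,0,0,8,0],[0,0,0.1,0,0,8,0],[0,0,0.1,0,0,8,0],[0,0,0.1,0,0,8,0],[0,0,0.1,0,0,8,0],[0,0,0.1,0,0,8,0],[0,0,0.1,0,0,8,0]]'
python3 -m crank '[[0,0,0.1,0,0,8,0],[0,0,0.1,0,0,8,0],[0,0,0.1,0,0,8,0],[0,0,0.1,0,0,8,0],[0,0,0.1,0,0,8,0],[0,0,0.1,0,0,8,0],[0,0,0,0,0,4,0],[0,0,0,0,0,0,0]]'
python3 -m crank '[[0,0,0,0,0,0,0],[0,0,0,0,0,0,0],[0,0,0,0,0,0,0],[0,0,0,0,0,0,0],[0,0,0,0,0,0,0],[0,0,0,0,0,0,0],[0,0,0,0,0,0,0],[0,0,0,0,0,0,0]]'
python3 - <<'E'
from h import *
delta(*goal(.056+.006-.004*264/360,np.radians(264),180))
crop("scene","e");crop("top","e")
for n in("top","scene"):
  for t in (264,):
    th=np.radians(t);b=proj(n,mouth+a*.021+.055*(np.cos(th)*X-np.sin(th)*Y));u,v=[int(k) for k in proj(n,mouth+a*.06)]
    print(n,t,(b-[u-50,v-50]+.4)*5.5)
E
```

```text
clock: 13.5
tcp_pos: [0.5172, -0.0572, 0.2821]
orientation: [0.23, 0.491, 0.832, 0.119]
wrist_force: [-7.3, -4.3, 8.3]
finger_gap: 0.023
clock: 14.5
tcp_pos: [0.5171, -0.0571, 0.2812]
orientation: [0.132, 0.857, 0.445, 0.222]
wrist_force: [-11.7, -2.7, 8.9]
finger_gap: 0.0232
clock: 15.5
tcp_pos: [0.5172, -0.0567, 0.2806]
orientation: [0.021, 0.966, 0.026, 0.257]
wrist_force: [-11.8, -2.2, 9.7]
finger_gap: 0.0234
clock: 16.5
tcp_pos: [0.5172, -0.0567, 0.2805]
orientation: [0.021, 0.966, 0.026, 0.257]
wrist_force: [-11.4, -2.1, 9.5]
finger_gap: 0.0235
shift mm [ 0.75  -0.277  0.558] rotvec [ 0.091  0.087 -0.004] swing [ 0.091  0.087 -0.   ] twist [ 0.    -0.    -0.004]
clock 16.5 j [-0.293  0.083 -0.662  0.316  0.119  2.825] F [-11.353  -2.054   9.535] M [-0.257  1.509 -0.183] gap 0.023516137533853027
top 264 [153.025 257.122]
scene 264 [391.42  337.459]
```

View pics/e_scene.png

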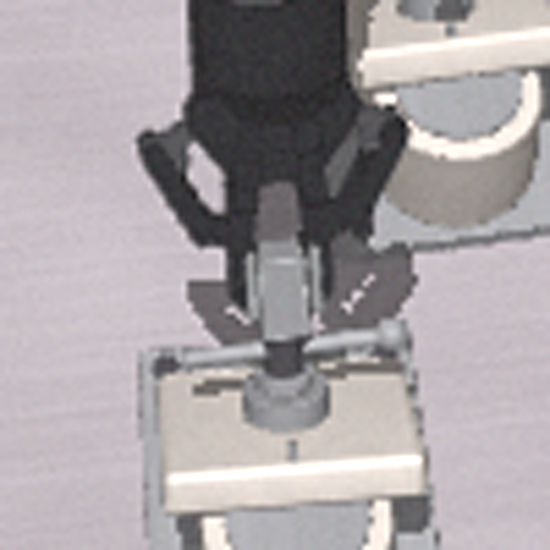

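Ball at scene (393,337), predicted (391,337) for 264° (4.61 rad). Back a quarter turn, then release.

```bash
python3 -m crank '[[0,0,-0.1,0,0,-8,0],[0,0,-0.1,0,0,-8,0],[0,0,-0.1,0,0,-8,0],[0,0,-0.1,0,0,-8,0],[0,0,-0.1,0,0,-8,0],[0,0,-0.1,0,0,-8,0],[0,0,-0.1,0,0,-8,0],[0,0,-0.1,0,0,-8,0]]'
python3 -m crank '[[0,0,-0.1,0,0,-8,0],[0,0,-0.1,0,0,-8,0],[0,0,-0.1,0,0,-8,0],[0,0,0,0,0,-4,0],[0,0,0,0,0,0,0],[0,0,0,0,0,0,0],[0,0,0,0,0,0,0],[0,0,0,0,0,0,0]]'
python3 - <<'E'
from h import *
delta(*goal(.056+.006-.004*172/360,np.radians(172),180))
crop("scene","f");crop("top","f")
E
```

```text
clock: 17.6
tcp_pos: [0.517, -0.0572, 0.2813]
orientation: [0.155, 0.804, 0.535, 0.207]
wrist_force: [-8.6, -4.3, 9.4]
finger_gap: 0.0233
clock: 18.6
tcp_pos: [0.5171, -0.0573, 0.2818]
orientation: [0.2, 0.652, 0.713, 0.163]
wrist_force: [-8.1, -4.4, 8.7]
finger_gap: 0.0233
shift mm [0.895 0.257 0.625] rotvec [-0.047  0.204 -0.023] swing [-0.047  0.204  0.   ] twist [-0.    -0.    -0.023]
clock 18.6 j [-0.294  0.081 -0.661  0.317  0.117  1.219] F [-8.134 -4.425  8.749] M [-0.736  1.303 -0.53 ] gap 0.02327419004620295
```

View pics/f_scene.png

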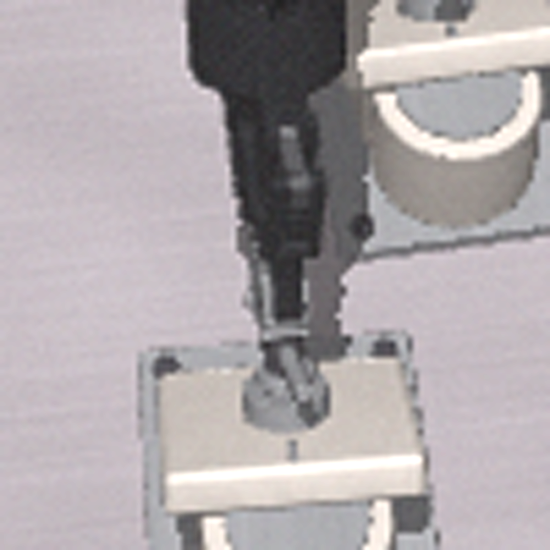

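Same view as at 172° before (bar end 302,397). Open, turn the empty hand back 180°, regrip.

```bash
python3 -m crank '[[0,0,0,0,0,0,0.4],[0,0,0,0,0,0,1],[0,0,0,0,0,0,1],[0,0,0,0,0,0,1],[0,0,0,0,0,0,1],[0,0,0,0,0,0,1],[0,0,0,0,0,0,1],[0,0,0,0,0,-4,1]]'
python3 -m crank '[[0,0,0,0,0,-10,1],[0,0,0,0,0,-10,1],[0,0,0,0,0,-10,1],[0,0,0,0,0,-10,1],[0,0,0,0,0,-10,1],[0,0,0,0,0,-10,1],[0,0,0,0,0,-10,1],[0,0,0,0,0,-10,1]]'
python3 -m crank '[[0,0,0,0,0,-10,1],[0,0,0,0,0,-10,1],[0,0,0,0,0,-10,1],[0,0,0,0,0,-10,1],[0,0,0,0,0,-10,1],[0,0,0,0,0,-10,1],[0,0,0,0,0,-10,1],[0,0,0,0,0,-10,1]]'
python3 -m crank '[[0,0,0,0,0,-10,1],[0,0,0,0,0,-6,1],[0,0,0,0,0,0,1],[0,0,0,0,0,0,1],[0,0,0,0,0,0,1],[0,0,0,0,0,0,1],[0,0,0,0,0,0,1],[0,0,0,0,0,0,1]]'
python3 - <<'E'
from h import *
delta(*goal(.056+.006-.004*172/360,np.radians(172),0))
crop("scene","g");crop("top","g")
E
```

```text
clock: 19.7
tcp_pos: [0.5176, -0.0563, 0.2812]
orientation: [0.205, 0.625, 0.736, 0.158]
wrist_force: [0.3, 0.5, -1.0]
finger_gap: 0.0854
clock: 20.7
tcp_pos: [0.5176, -0.0563, 0.2812]
orientation: [0.259, 0.004, 0.966, -0.012]
wrist_force: [0.0, 0.5, -0.5]
finger_gap: 0.0854
clock: 21.7
tcp_pos: [0.5176, -0.0564, 0.2812]
orientation: [0.191, -0.618, 0.743, -0.175]
wrist_force: [0.2, 0.4, 0.4]
finger_gap: 0.0855
clock: 22.7
tcp_pos: [0.5176, -0.0564, 0.2812]
orientation: [-0.165, 0.713, -0.651, 0.2]
wrist_force: [0.0, -0.4, 0.5]
finger_gap: 0.0854
shift mm [-0.002 -0.016 -0.063] rotvec [-0.007  0.007  0.022] swing [-0.007  0.007  0.   ] twist [-0.     0.     0.022]
clock 22.7 j [-0.292  0.082 -0.661  0.316  0.121 -1.922] F [ 0.044 -0.416  0.461] M [ 0.005  0.445 -0.028] gap 0.08535326596531355
```

View pics/g_scene.png

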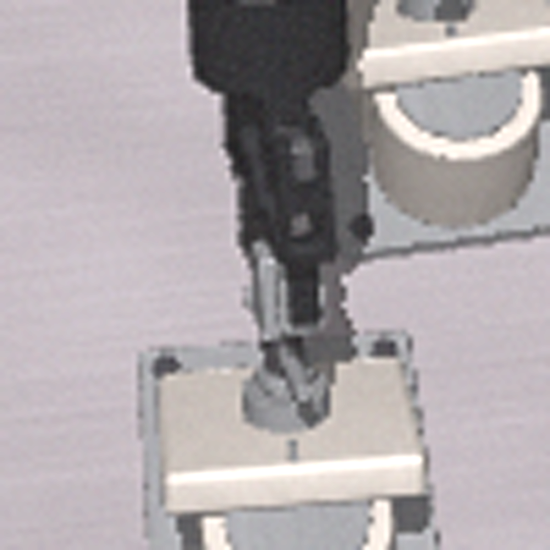

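View pics/g_top.png

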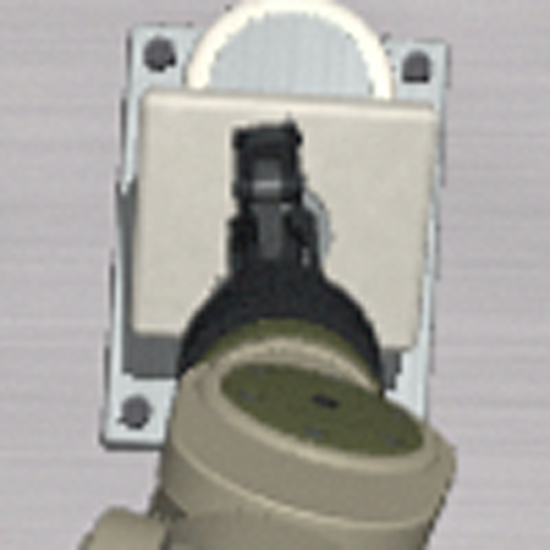

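```bash
python3 -m crank '[[0.8,0,0,0,0,0,0.5],[0,0,0,0,0,0,0],[0,0,0,0,0,0,0],[0,0,0,0,0,0,0],[0,0,0,0,0,0,0],[0,0,0,0,0,0,0],[0,0,0,0,0,0,0],[0,0,0,0,0,0,0]]' 60
python3 -m crank '[[0,0,0,0,0,0,0],[0,0,0.1,0,0,8,0],[0,0,0.1,0,0,8,0],[0,0,0.1,0,0,8,0],[0,0,0.1,0,0,8,0],[0,0,0.1,0,0,8,0],[0,0,0.1,0,0,8,0],[0,0,0.1,0,0,8,0]]'
python3 -m crank '[[0,0,0.1,0,0,8,0],[0,0,0.1,0,0,8,0],[0,0,0.1,0,0,8,0],[0,0,0.1,0,0,8,0],[0,0,0.1,0,0,8,0],[0,0,0.1,0,0,8,0],[0,0,0.1,0,0,8,0],[0,0,0.1,0,0,8,0]]'
python3 - <<'E'
from h import *
delta(*goal(.056+.006-.004*292/360,np.radians(292),0))
E
```

```text
clock: 23.8
tcp_pos: [0.5175, -0.0571, 0.2813]
orientation: [-0.165, 0.713, -0.651, 0.199]
wrist_force: [-4.7, -0.4, 4.8]
finger_gap: 0.0235
clock: 24.8
tcp_pos: [0.5179, -0.0572, 0.2808]
orientation: [0.239, -0.322, 0.911, -0.098]
wrist_force: [-4.7, -0.5, 4.8]
finger_gap: 0.0231
clock: 25.8
tcp_pos: [0.5182, -0.0573, 0.2801]
orientation: [0.255, 0.21, 0.943, 0.043]
wrist_force: [-6.8, -0.3, 6.2]
finger_gap: 0.0235
shift mm [0.309 0.819 0.005] rotvec [-0.039  0.003 -0.194] swing [-0.039  0.003  0.   ] twist [-0.     0.    -0.194]
clock 25.8 j [-0.294  0.085 -0.661  0.314  0.12   0.175] F [-6.803 -0.346  6.229] M [-0.346  1.014  0.117] gap 0.023452478870136424
```

Now at 292°; 68° to go, with a slower finish.

```bash
python3 -m crank '[[0,0,0.1,0,0,8,0],[0,0,0.1,0,0,8,0],[0,0,0.1,0,0,8,0],[0,0,0.1,0,0,8,0],[0,0,0.1,0,0,8,0],[0,0,0.1,0,0,8,0],[0,0,0.1,0,0,8,0],[0,0,0.1,0,0,6,0]]'
python3 -m crank '[[0,0,0,0,0,2,0],[0,0,0,0,0,2,0],[0,0,0,0,0,1,0],[0,0,0,0,0,1,0],[0,0,0,0,0,0,0],[0,0,0,0,0,0,0],[0,0,0,0,0,0,0],[0,0,0,0,0,0,0]]'
python3 - <<'E'
from h import *
delta(*goal(.056+.006-.004,np.radians(360),0))
st=get_state();print("axial moment",np.array(st["ft_torque"])@a)
crop("scene","i");crop("top","i")
for n in("top","scene"):
  for t in (350,360,):
    th=np.radians(t);b=proj(n,mouth+a*.020+.055*(np.cos(th)*X-np.sin(th)*Y));u,v=[int(k) for k in proj(n,mouth+a*.06)]
    print(n,t,(b-[u-50,v-50]+.4)*5.5)
E
```

```text
clock: 26.8
tcp_pos: [0.5185, -0.0573, 0.2794]
orientation: [0.196, 0.665, 0.701, 0.168]
wrist_force: [-7.9, -0.4, 7.7]
finger_gap: 0.0233
clock: 27.8
tcp_pos: [0.5185, -0.0573, 0.2794]
orientation: [0.188, 0.7, 0.666, 0.178]
wrist_force: [-7.2, -0.2, 7.4]
finger_gap: 0.0231
shift mm [ 0.881  0.142 -0.003] rotvec [-0.026  0.036  0.053] swing [-0.026  0.036  0.   ] twist [ 0.    -0.     0.053]
clock 27.8 j [-0.294  0.087 -0.662  0.312  0.12   1.358] F [-7.171 -0.151  7.373] M [-0.289  1.132  0.073] gap 0.02312866124586346
axial moment 0.23564632834878868
top 350 [268.696 123.079]
top 360 [291.784 122.4  ]
scene 350 [311.92  404.517]
scene 360 [292.147 406.939]
```

View pics/i_scene.png

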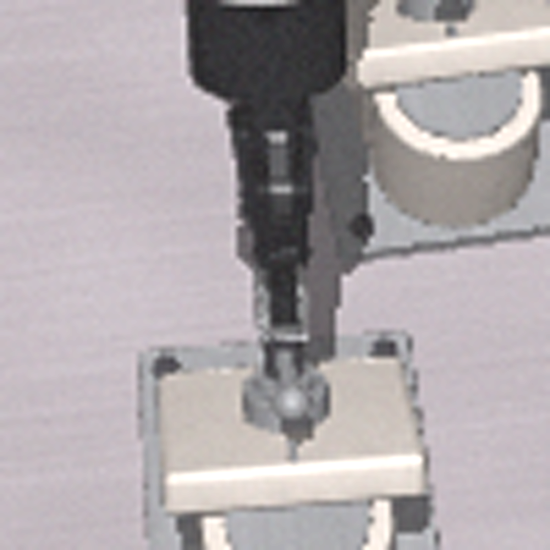

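View pics/i_top.png

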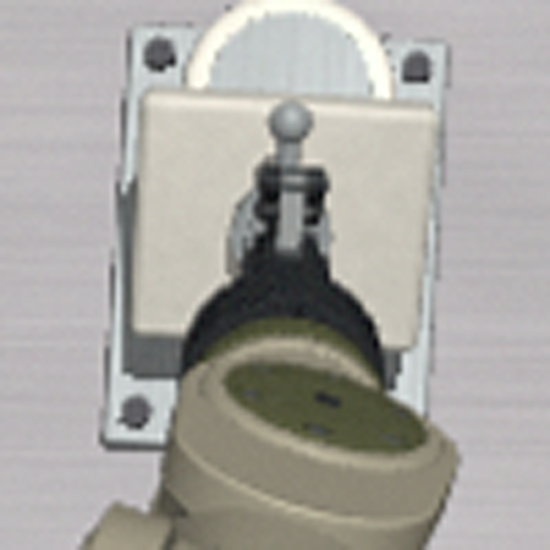

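Ball at scene (292,402), top (291,121): matches 360°. I'll push a few degrees more to feel the stop.

```bash
python3 -m crank '[[0,0,0,0,0,1,0],[0,0,0,0,0,1,0],[0,0,0,0,0,1,0],[0,0,0,0,0,1,0],[0,0,0,0,0,0,0],[0,0,0,0,0,0,0],[0,0,0,0,0,0,0],[0,0,0,0,0,0,0]]'
python3 - <<'E'
from h import *
delta(*goal(.056+.006-.004,np.radians(360),0))
st=get_state();print("axial moment",np.array(st["ft_torque"])@a)
E
```

```text
clock: 28.9
tcp_pos: [0.5185, -0.0572, 0.2794]
orientation: [0.182, 0.721, 0.642, 0.184]
wrist_force: [-8.2, -1.1, 6.2]
finger_gap: 0.023
shift mm [ 0.773  0.061 -0.005] rotvec [-0.023  0.048 -3.774] swing [-0.021  0.049  0.   ] twist [-0.     0.    -3.774]
clock 28.9 j [-0.293  0.087 -0.662  0.312  0.12   1.425] F [-8.2   -1.073  6.245] M [-1.077  1.284  1.129] gap 0.02296943404265932
axial moment 1.5475299534472156
```

The axial moment rose from 0.24 to 1.55 N m, so the tap is on its stop. Release and retreat along the axis.

```bash
python3 -m crank '[[0,0,0,0,0,-2,0],[0,0,0,0,0,0,0.4],[0,0,0,0,0,0,1],[0,0,0,0,0,0,1],[0,0,0,0,0,0,1],[0,0,0,0,0,0,1],[0,0,0,0,0,0,1],[0,0,0,0,0,0,1]]'
python3 -m crank '[[0,0,-10,0,0,0,1],[0,0,-20,0,0,0,1],[0,0,-20,0,0,0,1],[0,0,-20,0,0,0,1],[0,0,-20,0,0,0,1],[0,0,-20,0,0,0,1],[0,0,0,0,0,0,1],[0,0,0,0,0,0,1]]'
python3 - <<'E'
from h import *
delta(*goal(.056+.006-.004,np.radians(360),0))
crop("scene","j");crop("top","j")
cv2.imwrite("pics/j_full.png",read_camera("scene"))
E
```

```text
clock: 29.9
tcp_pos: [0.5188, -0.0572, 0.2793]
orientation: [0.184, 0.711, 0.654, 0.182]
wrist_force: [-0.0, 0.9, 0.5]
finger_gap: 0.0855
clock: 30.9
tcp_pos: [0.4638, -0.0544, 0.3743]
orientation: [0.184, 0.711, 0.654, 0.182]
wrist_force: [-0.5, -0.3, 0.2]
finger_gap: 0.0854
shift mm [  0.764   0.063 109.609] rotvec [ 0.009 -0.005 -1.971] swing [ 0.009 -0.005  0.   ] twist [ 0.     0.    -1.971]
clock 30.9 j [-0.327 -0.118 -0.601  0.58   0.137  1.364] F [-0.509 -0.298  0.193] M [ 0.03   0.419 -0.03 ] gap 0.08540732880439002
```

View pics/j_scene.png

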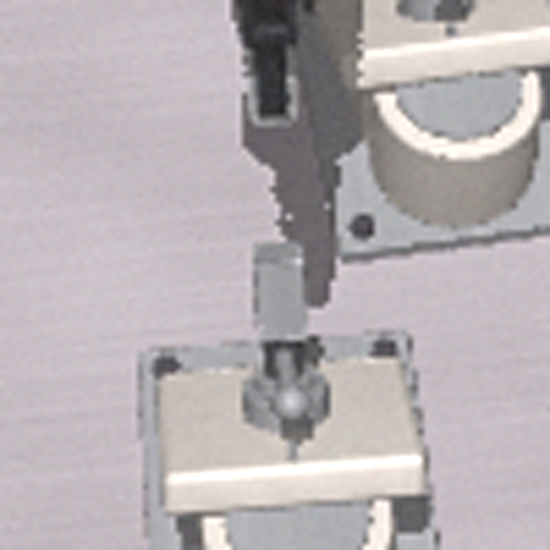

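View pics/j_top.png

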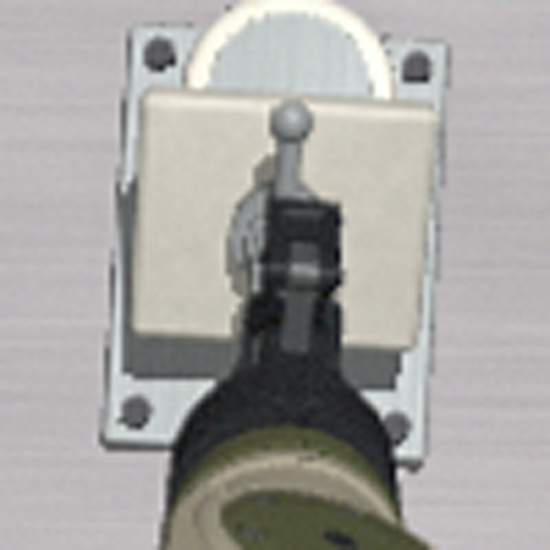

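View pics/j_full.png

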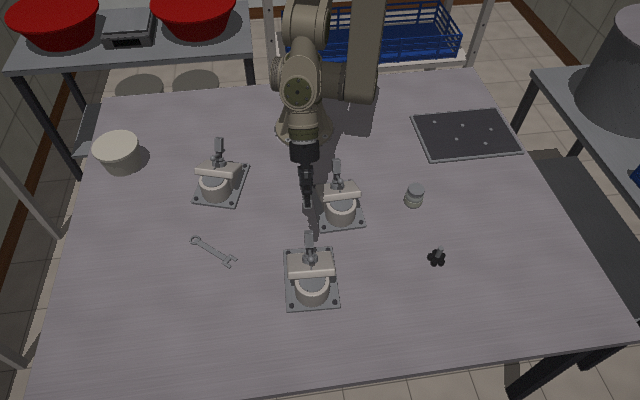

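The ball points at the rib, at scene (291,401) and top (291,121), which is about 360°. The hand is clear of the tap. The jar (415,196), knob (437,257) and spanner (213,252) are where they were at the start.

```bash
python3 -c "
from workcell import *
print(hand_in())"
```

```text
the job is handed in; nothing more can be done
None
```

The tap is turned home on the farthest slicer base, the gripper has let go, and the job is handed in at about 31 s of the 72 s allowed.

- **Strokes:** I gripped the tap's square head along its axis and turned it forward to about 172°, back to 84°, forward to 264° and back to 172°. I then regripped and turned it on to 360°. Camera views of the bar and ball agreed with each angle, and I saw no slip.
- **Stop:** pushing a few degrees past 360° raised the turning moment from 0.24 to 1.55 N m, so the collar is on the boss.
- **After release:** the ball still points at the rib. The hand is about 110 mm clear with wrist force near zero. The jar, spanner and clamp knob sit at their starting pixels.

The boss axis I worked from was off by about 0.8 mm. That put up to about 15 N of side force on the wrist while turning, and I corrected for it when regripping. No check failed.

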